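# Measure a cased medal under the sprung-foot height gauge

## Robot

A 6-joint arm with a two-finger parallel gripper is mounted at the origin on the work surface. World frame = base frame: x ahead of the robot, y to its left, z up, the work surface at z = 0. Lengths are in m, angles in rad, forces in N, time in s.
With the tool pointing down it reaches from about 0.4 to 0.825 m from the base axis. Payload 7 kg.
Tool frame: the origin (TCP) lies on the centre line of the jaws, within the pads' length; the fingertips stand 19 mm ahead of it and the grasp point (between the pads) is the TCP; z points along the fingers, y is the line along which they close (so a half turn about z gives the same grasp; the last joint's range is limited). The gripper opens to 88 mm and grips with 3 to 60 N. Pads are 19 mm wide; open, the fingers measure 130 mm over their backs; the gripper's body (78 mm by 193 mm) begins 47 mm behind the grasp point.
Start: joints at [-0.924, 0.359, 0.012, 0, -1.224, -0.288], TCP at [0.237, -0.632, 0.209] pointing down, gripper open.
Joint ranges: [-3.07, 3.07], [-1.43, 2.12], [-1.02, 1.25], [-3.03, 1.67], [-3.05, -0], [-3.03, 3.03]. Speed limits (rad/s): [2.39, 2.39, 3.01, 3.14, 3.14, 3.14].

## Interface

Orientations are given as [roll, pitch, yaw] about the fixed x, y, z axes, in that order (R = Rz(yaw) Ry(pitch) Rx(roll)).
In Python, from station import arm, imaging, models gives the robot as it stands.
- The arm moves only by the tool play_rows, never from a script. Its arguments are lists of equal length, an entry for each row: "travel": the shift along the tool's x, y, z in units of 25 mm (1.0 is 25 mm), a list of three; "twist": the turn about the tool's z in units of 0.15 rad (1.0 is 0.15 rad). A call has 1 to 8 rows; each row shifts and turns the commanded pose from where the row before left it, along the tool's axes as they then stand; what a row does not reach is not made up. A row lasts 1/8 s, in which the tool goes at most 62.5 mm and 10.7 degrees, less where a joint would pass 70% of its speed; a pose out of reach is approached as far as the arm can. A call with a number of a shift or a turn outside -1 to 1 is refused whole. A call with a gripper value outside its range is refused whole. "fingers" is the opening, from 0 (shut) to 1 (fully open), set as the call begins (left out, the last holds). The fingers move at their own pace and stop on an object; "newtons" is the grip in N (left out, the last holds). Time passes only in rows, so rows that do not move let the fingers close. It gives the time, the measured TCP pose, the force, the opening and the grip force at its end, in the units of the state.
- arm.get_state(): the state, without advancing time (a new reading comes with each control period).
- imaging.grab_frame(name): name is "side" or "top" or "wrist"; returns a dict with "pixels" (384x512x3 uint8, red, green, blue), "fx", "fy", "cx", "cy" (pixels), "R" (3x3) and "t" (3): a world point X has camera coordinates R X + t; the wrist camera has in their place "T_tool_cam" (4x4, takes a point from camera to tool coordinates, whose origin is the TCP and whose axes are the flange's). Camera axes: x right, y down, z forward; pixel columns grow to the right and rows downward; lengths in m; the calibration is good to about 2 mm. A picture is of the moment at which its call begins: read the wrist's pose just before it. There is no depth.
- arm.job_done(): hands the job in; it is judged then, once.
Trained networks look in the newest picture that a camera, given by its name, has taken for a name from the list of things; names that differ only in an ending like _2 or _b are one class to them, and where a whole thing is asked for, a point or a joint stands for the part that bears it (a point fixed in the world has none). Each returns a list of dicts, best first, with "confidence" (0 to 1); they miss things now and then, are a little off and sometimes report something else, mostly with a low value. They report only what shows in the picture. A call takes as long as a camera call. They do not tell look-alikes from the thing itself.
- models.boxes_of(name, camera): "extent" ([centre column, centre row, width, height] in pixels, round what is visible of it).
- models.silhouettes(name, camera): "pixels" (384x512 bool, what is visible of it) and "extent" ([centre column, centre row, width, height] in pixels, round what is visible of it).
The state is a dict: "t": time; "q": joint angles; "qd": joint speeds; "joint_efforts": joint torques, N m; "eef_pos": TCP position; "ee_rot": TCP orientation; "force": force on the tool from outside, world axes, zero at the start; "moment": the same for the moment, N m; "width": finger opening in m; "gripper_force": force on a finger pad.
Only numpy, scipy, OpenCV 4.12 (cv2) and the standard library are available. Lean on these libraries where they do the work, as an engineer would, in place of code of your own. Each camera call takes 0.05 s, during which the arm holds its last target. There are 200 camera calls.

## Task

Slide the larger of the two medal holders along the shelf into the open bay of the height gauge, fully home against the end stop so that the gauge's foot hangs over the medal. Then swing the hinged clear guard gently down onto its rests, and last press the gauge head down by its knob until the sprung foot rests on the medal and is pushed back about 8 mm, never to the end of its travel; leave it standing so, let go of everything, and leave the other things where they are.

Things in the scene. Friction and masses are not known exactly. Their poses are not given: they have to be found in the camera images.
- holder: larger medal holder, to be measured: clear square slab 90 x 90 mm, 20 mm thick, lying flat, a copper medal 60 mm across in its middle standing 4 mm proud (medal face 24 mm above the shelf). 0.22 kg, loose. Too wide to grip: push it by its side faces. Origin: centre of the underside; x and y square to the side faces, z up
- small_holder: bystander: the smaller medal holder, clear slab 66 x 66 x 12 mm, its 40 mm medal 4 mm proud, loose. Origin: centre of the underside
- weight: bystander: a brass weight standing between the two holders, 32 mm across, 58 mm high, loose. Origin: centre of the underside
- jar: bystander: a frosted jar, 68 mm across, 100 mm high, loose. Origin: centre of the underside
- loupe: bystander: a black loupe standing upright, 54 mm across, 58 mm high, loose. Origin: centre of the underside
- bay (a point): point on the shelf straight below the gauge's foot, where the holder's centre belongs. Its axes are the axes of the fixed gauge, in which all gauge offsets are given: the bay opens to -x, z is up. The bay's floor is the shelf. Rails 16 mm high, inner faces at y = -48 and +48 mm, from x = -48 to +48 mm. End stop: a face at x = +45 mm, so the holder is home with its centre at x = 0
- bay_mouth (a point): middle of the bay's open end, at x = -80 mm, y = 0 on the shelf; from x = -48 mm to here the rails flare out to about 127 mm apart
- gauge_top (a point): top of the gauge's overhanging arm above the bay point, 188 mm up. The arm is 36 mm wide and 28 mm deep and leads to the column, 32 mm thick and 0.2 m high, at x = +92 mm. Rests for the guard, 30 mm high, stand at y = +63 mm, x = -34 and +34 mm
- guard_hinge (a point): middle of the guard's hinge axis, at x = 0, y = -68 mm, z = 32 mm in the bay's frame; the axis runs along the bay's x
- guard (a joint): angle of the guard, rad: 0 = down, level, on its rests (its limit); 1.57 = upright; up to 2.0 = leaning away from the bay. The guard is a clear U-shaped fork: two arms 12 mm wide, 136 mm long from the hinge, at x = -34 and +34 mm, that straddle the foot and clear the holder. Gently = under 2 rad/s near the rests. A stiff hinge (0.16 N m) holds it wherever it is left
- guard_handle (a point): point to take on the guard's handle, a steel rod 12 mm thick at the guard's free end, parallel to the bay's x axis and sticking out to -x, from x = -40 to -114 mm (an 18 mm end knob to -118). This point is on its axis at x = -98 mm, 118 mm from the hinge axis; with the guard down it is at y = +50 mm, z = 34 mm. It turns with the guard
- head (a joint): how far the gauge head (a vertical steel tube with a knob on top) has been pressed down from its highest place, m, 0 to 0.070. It slides with about 7 N of friction and stays where it is left
- knob_top (a point): centre of the top face of the head's black round knob (44 mm across, 16 mm high), 287 mm above the shelf when joint head is 0
- foot (a joint): how far the sprung foot has been pushed back up into the head, m: 0 = free (fully out), 0.016 = end of travel. Spring 1.8 N at 0, 4.2 N at the end. Only something under the foot moves it
- foot_tip (a point): centre of the underside of the foot, a steel disc 26 mm across; 75 mm above the shelf when joints head and foot are 0. On the 24 mm high medal it touches when joint head is 0.051
There are look-alikes about, which are no part of the job. Leave any green or turquoise look-alike of the holder alone.

How it is judged:
By the outcome, as a careful person would: the job done as asked, in the order asked, and still so for the second after the job is handed in, with the robot touching nothing.
It also fails if it takes over 72 s, if anything falls off the work surface, if the arm or the gripper's body presses on something with over 40 N, if the wrist force passes 120 N, or if a joint passes its speed limit or range.

## Working session

There is one attempt and no reset: what is moved stays moved. The work goes in short steps, Python scripts to look and compute and a tool call to move; the robot and the scene stay as the last step left them, time stands still between calls to the robot, and variables do not carry over. Pictures are saved under pics/ and viewed, at most 10 in all, crops included, and the job is handed in when it is done.

Besides the shell and the picture viewer there is one more tool, called after "Emit:" as name([rows], argument=value, ...), one row to a line, values as JSON. play_rows: Moves the arm, as the interface text tells. Shifts and turns lie within -1 to 1; 1 stands for 25 mm of shift or 0.15 rad of turn. Its arguments: {"type":"object","properties":{"travel":{"type":"array","items":{"type":"array","items":{"type":"number"}}},"twist":{"type":"array","items":{"type":"number"}},"fingers":{"type":"number"},"newtons":{"type":"number"}},"required":["travel","twist"]}

```bash
mkdir -p pics; python3 - <<'E'
from station import arm, imaging, models
import cv2,numpy as np
s=arm.get_state();print(s)
fs=[]
for n in("side","top"):
    f=imaging.grab_frame(n);print(n,f['fx'],f['fy'],f['cx'],f['cy'],np.round(f['R'],4).tolist(),np.round(f['t'],4).tolist())
    cv2.imwrite(f"pics/{n}0.png",cv2.resize(f['pixels'][:,:,::-1],(800,600),interpolation=cv2.INTER_CUBIC))
    for k in("holder","small_holder","weight","jar","loupe","guard","guard_handle","head","knob_top","foot","gauge_top"):
        try: print(k,[(np.round(d['extent']).tolist(),round(d['confidence'],2)) for d in models.boxes_of(k,n)])
        except Exception as e: print(k,e)
E
```

```text
{'t': 0.0, 'q': array([-9.23891356e-01,  3.59407346e-01,  1.10657034e-02, -3.50405411e-04,
       -1.22409687e+00, -2.88120762e-01]), 'qd': array([-0.00014905,  0.00059969, -0.00048808, -0.00011374,  0.00183036,
       -0.00127521]), 'joint_efforts': array([ 1.86380654e-03, -5.82712054e+01,  2.93066454e+01,  6.99733034e+00,
        7.14212714e-03, -2.26420320e-04]), 'eef_pos': array([ 0.23682204, -0.63154143,  0.20781241]), 'ee_rot': array([ 3.13992455e+00, -1.50850481e-04, -2.78292766e+00]), 'force': array([ 0.42738429, -0.35041199,  0.18070387]), 'moment': array([ 0.01206283,  0.04729031, -0.01922873]), 'gripper_force': 0.0, 'width': 0.08740746796917279}
side 378.83840452642755 378.83840452642755 260.746660600877 192.16889712627997 [[-0.9882, -0.1528, -0.0077], [-0.1046, 0.7111, -0.6953], [0.1117, -0.6863, -0.7187]] [0.5321, 0.1081, 0.9771]
holder [([201.0, 190.0, 44.0, 35.0], 0.96), ([295.0, 167.0, 31.0, 27.0], 0.88), ([340.0, 175.0, 45.0, 35.0], 0.77)]
small_holder [([239.0, 162.0, 23.0, 21.0], 0.73), ([230.0, 237.0, 81.0, 135.0], 0.7)]
weight [([264.0, 165.0, 14.0, 20.0], 0.48)]
[... 518 characters left out ...]
, -0.9995, -0.0188], [-0.9922, -0.022, -0.1228], [0.1223, 0.0217, -0.9923]] [0.0907, 0.5632, 0.9826]
holder [([354.0, 285.0, 44.0, 45.0], 0.63), ([310.0, 144.0, 43.0, 41.0], 0.6), ([358.0, 233.0, 31.0, 31.0], 0.58)]
small_holder [([357.0, 174.0, 28.0, 21.0], 0.84)]
weight [([352.0, 202.0, 14.0, 16.0], 0.48)]
jar [([167.0, 258.0, 34.0, 30.0], 0.86)]
loupe [([148.0, 215.0, 25.0, 19.0], 0.6), ([234.0, 184.0, 95.0, 67.0], 0.52)]
guard [([247.0, 158.0, 66.0, 22.0], 0.59)]
guard_handle [([247.0, 161.0, 69.0, 23.0], 0.63), ([234.0, 185.0, 96.0, 67.0], 0.61)]
head [([227.0, 182.0, 26.0, 33.0], 0.57)]
knob_top [([227.0, 179.0, 22.0, 27.0], 0.59)]
foot []
gauge_top [([233.0, 184.0, 94.0, 66.0], 0.81)]
```

View pics/side0.png

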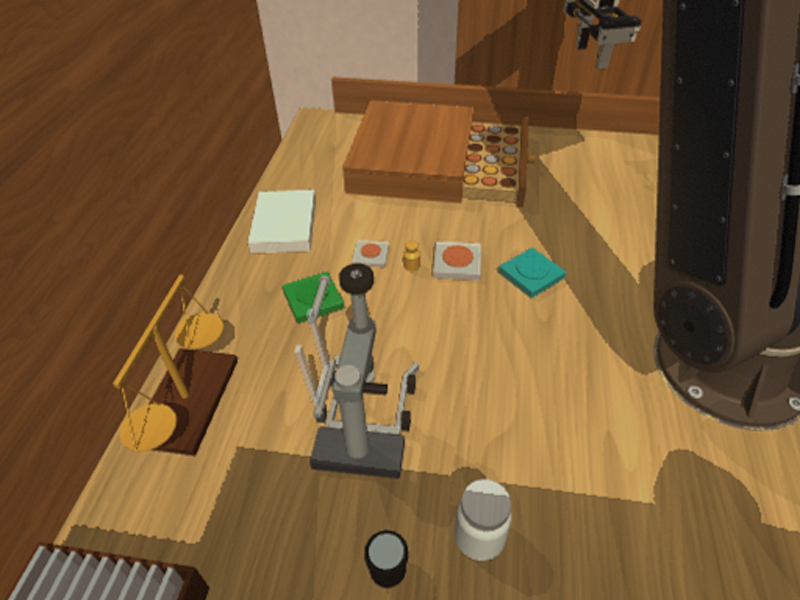

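View pics/top0.png

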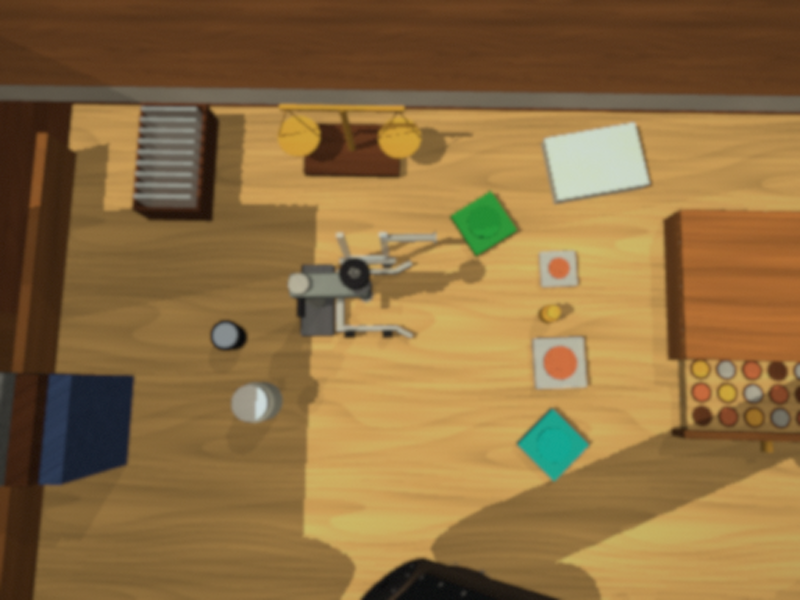

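The holder candidates in the top picture (512 px frame) are:
- Clear slab with copper medal at (358,233).
- Smaller clear slab at (357,171).
- Green slab at (310,143).
- Turquoise slab at (354,285).

The slab at (358,233) fits, because it is the larger clear one with a copper medal. The guard leans away on the far side of the gauge, and the bay opens to the right, which is world -y.

```bash
cat > h.py <<'E'
from station import arm, imaging, models
import cv2,numpy as np
from scipy.spatial.transform import Rotation as Ro
def grab(n):
    s=arm.get_state(); f=imaging.grab_frame(n)
    if n=="wrist":
        T=np.eye(4);T[:3,:3]=Ro.from_euler('xyz',s['ee_rot']).as_matrix();T[:3,3]=s['eef_pos']
        W=np.linalg.inv(T@f['T_tool_cam']); f['R'],f['t']=W[:3,:3],W[:3,3]
    f['R']=np.array(f['R']);f['t']=np.array(f['t']);return f
def ray(f,u,v):
    d=f['R'].T@np.array([(u-f['cx'])/f['fx'],(v-f['cy'])/f['fy'],1]);return -f['R'].T@f['t'],d/np.linalg.norm(d)
def onz(f,u,v,z):
    c,d=ray(f,u,v);return c+d*(z-c[2])/d[2]
def tri(obs):
    A=np.zeros((3,3));b=np.zeros(3);L=[]
    for f,u,v in obs:
        c,d=ray(f,u,v);P=np.eye(3)-np.outer(d,d);A+=P;b+=P@c;L.append((c,P))
    X=np.linalg.solve(A,b);return X,max(np.linalg.norm(P@(X-c)) for c,P in L)
def proj(f,X):
    p=f['R']@np.asarray(X)+f['t'];return p[0]/p[2]*f['fx']+f['cx'],p[1]/p[2]*f['fy']+f['cy']
E
python3 - <<'E'
from h import *
fs=grab("side");ft=grab("top")
S=1.5625
def copper(f,box):
    hsv=cv2.cvtColor(f['pixels'],cv2.COLOR_RGB2HSV)
    m=((hsv[...,0]<12)&(hsv[...,1]>110)).astype(np.uint8);x0,y0,x1,y1=box
    k=np.zeros_like(m);k[y0:y1,x0:x1]=m[y0:y1,x0:x1];M=cv2.moments(k,True);return M['m10']/M['m00'],M['m01']/M['m00'],M['m00']
a=copper(fs,(275,150,315,180));b=copper(ft,(340,215,378,252));print(a,b)
print("medal",tri([(fs,a[0],a[1]),(ft,b[0],b[1])]), onz(fs,*a[:2],.024),onz(ft,*b[:2],.024))
print("knob",tri([(fs,356/S,272/S),(ft,355/S,272/S)]))
print("handle end",tri([(fs,322/S,280/S),(ft,434/S,237/S)]))
print("weight",onz(ft,352,202,.03),"small",onz(ft,357,172,.012))
print("rail ends top",onz(ft,411/S,335/S,.016),onz(ft,410/S,264/S,.016))
im=ft['pixels'][140:240,170:290][:,:,::-1];cv2.imwrite("pics/c1.png",cv2.resize(im,None,fx=6.6,fy=6,interpolation=cv2.INTER_CUBIC)[:600])
E
```

```text
(292.5576923076923, 163.52403846153845, 208.0) (358.11304347826086, 231.68985507246376, 345.0)
medal (array([ 0.46987696, -0.18260273,  0.02198621]), np.float64(0.00019691284934783833)) [ 0.46956932 -0.18032811  0.024     ] [ 0.47000762 -0.18207915  0.024     ]
knob (array([0.57611346, 0.15853791, 0.28123871]), np.float64(0.00019082172047143602))
handle end (array([0.66133072, 0.04771921, 0.14930734]), np.float64(0.0015419497934621555))
weight [ 0.55121086 -0.16450731  0.03      ] small [ 0.6393571  -0.18367173  0.012     ]
rail ends top [0.51221321 0.08064391 0.016     ] [0.64176024 0.08529977 0.016     ]
```

View pics/c1.png

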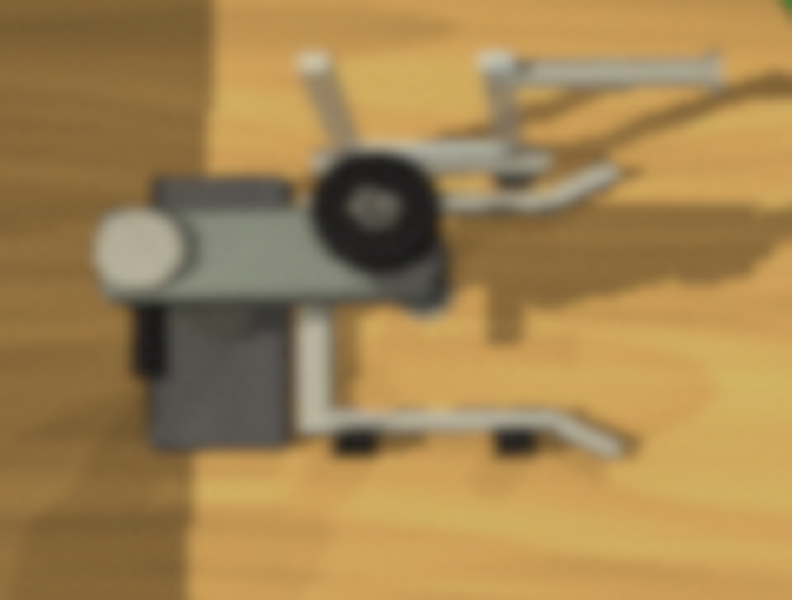

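The crop shows the gauge with its bay opening to the right. The knob is at crop (377,208), the near rail runs from (330,418) to (560,412) and flares out to (622,450), and the guard's handle is at (520–720,70). I'll turn the tool and bring the wrist camera over for a closer look.

Emit:
play_rows([
  [0,0,-0.5],
  [0,0,-0.5],
  [0,0,-0.5],
  [0,0,-0.5],
  [0,0,0],
  [0,0,0],
  [0,0,0],
  [0,0,0],
], twist=[-1,-1,-1,-1,-1,-1,-1,-1])

```text
t: 2.3
eef_pos: [0.237, -0.632, 0.2588]
ee_rot: [-3.142, 0.0, -1.578]
force: [0.5, 0.6, 0.1]
width: 0.0879
gripper_force: 0.0
```

Emit:
play_rows([
  [-1,-0.6,-0.2],
  [-1,-0.6,-0.2],
  [-1,-0.6,-0.2],
  [-1,-0.6,-0.2],
  [-1,-0.6,-0.2],
  [-1,-0.6,-0.2],
  [-1,-0.6,-0.2],
  [-1,-0.6,-0.2],
], twist=[0,0,0,0,0,0,0,0])

```text
t: 3.3
eef_pos: [0.3598, -0.4326, 0.2991]
ee_rot: [-3.141, -0.0, -1.583]
force: [0.4, -0.0, -0.4]
width: 0.0874
gripper_force: 0.0
```

Emit:
play_rows([
  [-1,-0.7,0],
  [-1,-0.7,0],
  [-1,-0.7,0],
  [-1,-0.7,0],
  [-1,-0.7,0],
  [-1,-0.7,0],
  [0,0,0],
], twist=[0,0,0,0,0,0,0])

```text
t: 4.18
eef_pos: [0.4671, -0.2834, 0.2988]
ee_rot: [-3.141, 0.0, -1.58]
force: [-0.4, 0.2, 0.1]
width: 0.0875
gripper_force: 0.0
```

```bash
python3 - <<'E'
from h import *
f=grab("wrist");print(np.round(f['T_tool_cam'],3).tolist(),f['fx'],np.round(f['R'],3).tolist(),f['t'])
for n,X in dict(holder=(.47,-.182,.02),bay=(.576,.16,0),knob=(.576,.16,.287),mouth=(.576,.08,0)).items(): print(n,np.round(proj(f,X)),(f['R']@np.array(X)+f['t'])[2])
cv2.imwrite("pics/w1.png",cv2.resize(f['pixels'][:,:,::-1],(800,600),interpolation=cv2.INTER_CUBIC))
E
```

```text
[[-0.001, -0.964, -0.264, 0.072], [1.0, -0.001, -0.001, 0.0], [0.001, -0.264, 0.964, -0.177], [0.0, 0.0, 0.0, 1.0]] 277.7922921522138 [[-1.0, 0.01, -0.001], [0.01, 0.964, 0.265], [0.004, 0.264, -0.964]] [0.47004617 0.21236879 0.55077336]
holder [253. 217.] 0.48502114157499104
bay [206. 364.] 0.5951404045020077
knob [163. 581.] 0.3183625624236795
mouth [203. 333.] 0.5739814550237955
```

View pics/w1.png

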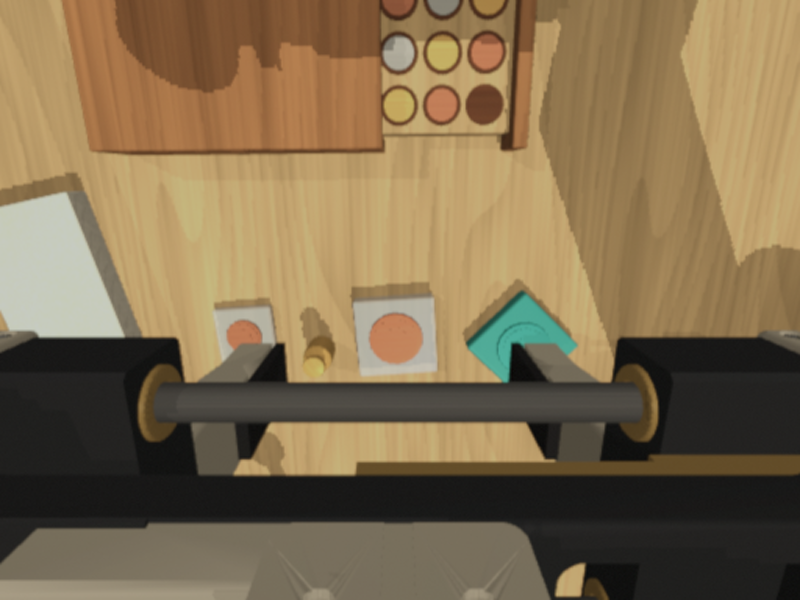

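The wrist picture shows the larger clear slab with the copper medal at about (395,338) of 800x600. The small holder is at (243,335), the weight at (318,355) and the turquoise look-alike at (520,340). I'll confirm the slab in one crop and measure its pose.

```bash
python3 - <<'E'
from h import *
f=grab("wrist");hsv=cv2.cvtColor(f['pixels'],cv2.COLOR_RGB2HSV)
m=((hsv[...,0]<12)&(hsv[...,1]>90)).astype(np.uint8);k=np.zeros_like(m);k[195:236,230:275]=m[195:236,230:275]
M=cv2.moments(k,True);u,v=M['m10']/M['m00'],M['m01']/M['m00'];print(u,v,onz(f,u,v,.024))
c,d=ray(f,u,v)
ft=grab("top");print("tri",tri([(f,u,v),(ft,358.11,231.69)]))
s=models.silhouettes("holder","wrist")
for q in s:
    e=q['extent'];print(np.round(e),round(q['confidence'],2))
    c=max(cv2.findContours(q['pixels'].astype(np.uint8),0,2)[0],key=cv2.contourArea)[:,0,:]
    w=np.array([onz(f,a,b,.02)[:2] for a,b in c],dtype=np.float32);r=cv2.minAreaRect(w*1000);print(r)
for q in models.silhouettes("weight","wrist")[:1]: print('weight',onz(f,q['extent'][0],q['extent'][1],.03))
im=f['pixels'][180:245,215:290][:,:,::-1];cv2.imwrite("pics/c2.png",cv2.resize(im,None,fx=8,fy=8,interpolation=cv2.INTER_CUBIC))
E
```

```text
248.44471744471744 211.8034398034398 [ 0.47758489 -0.19343699  0.024     ]
tri (array([ 0.47435039, -0.18684452,  0.00548451]), np.float64(0.003732063878210478))
[254. 217.  52.  56.] 0.89
((469.9335632324219, -187.33175659179688), (90.41939544677734, 93.595947265625), 3.264284610748291)
[335. 216.  73.  60.] 0.86
((330.3217468261719, -174.80206298828125), (90.77090454101562, 95.18218231201172), 45.65485382080078)
weight [ 0.55789665 -0.16532081  0.03      ]
```

View pics/c2.png

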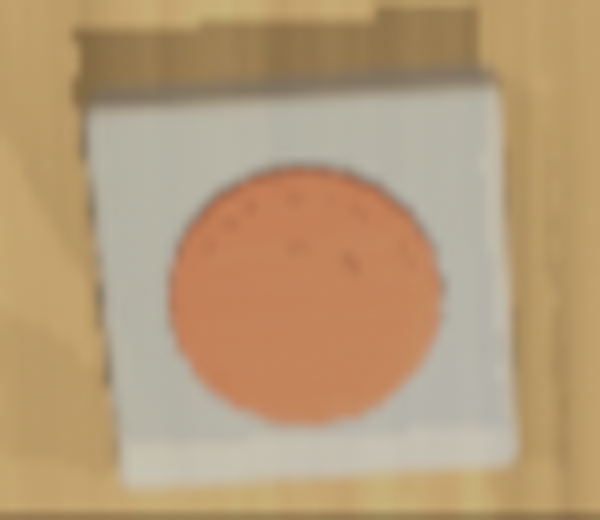

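The crop confirms it: a clear square slab with a copper medal in the middle, and not a green or turquoise one. It stands at about (0.470, -0.182), turned roughly 3°. I'll lower the tool behind it with the fingers part-closed.

Emit:
play_rows([
  [0,-0.1,1],
  [0,0,1],
  [0,0,1],
  [0,0,1],
  [0,0,1],
  [0,0,1],
  [0,0,1],
  [0,0,1],
], twist=[0,0,0,0,0,0,0,0], fingers=0.45)

```text
t: 5.42
eef_pos: [0.4683, -0.2855, 0.0981]
ee_rot: [-3.141, -0.0, -1.584]
force: [-0.8, 0.5, -0.5]
width: 0.0394
gripper_force: 0.0
```

Emit:
play_rows([
  [0,0,1],
  [0,0,1],
  [0,0,0.8],
  [-1,0,0],
  [-0.8,0,0],
  [-0.5,0,0],
  [-0.5,0,0],
  [-0.5,0,0],
], twist=[0,0,0,0,0,0,0,0])

```text
t: 6.42
eef_pos: [0.4697, -0.2019, 0.0289]
ee_rot: [-3.141, -0.0, -1.583]
force: [-0.6, 0.2, 0.3]
width: 0.0396
gripper_force: 0.0
```

Emit:
play_rows([
  [-0.5,0,0],
  [-0.5,0,0],
  [-0.5,0,0],
  [-0.5,0,0],
  [-0.5,0,0],
  [-0.5,0,0],
  [-0.5,-0.1,0],
  [-0.5,-0.1,0],
], twist=[0,0,0,0,0,0,0,0])

```text
t: 7.42
eef_pos: [0.4762, -0.1015, 0.0288]
ee_rot: [-3.141, 0.0, -1.583]
force: [0.7, -0.6, -0.5]
width: 0.0393
gripper_force: 0.0
```

Emit:
play_rows([
  [-0.5,-0.12,0],
  [-0.5,-0.12,0],
  [-0.5,-0.12,0],
  [-0.5,-0.12,0],
  [-0.5,-0.12,0],
  [-0.5,-0.12,0],
  [-0.2,0,0],
  [0.5,0,0],
], twist=[0,0,0,0,0,0,0,0])

```text
t: 8.43
eef_pos: [0.4948, -0.0346, 0.0288]
ee_rot: [-3.142, 0.0, -1.581]
force: [-1.0, 0.2, 1.4]
width: 0.0393
gripper_force: 0.0
```

```bash
python3 - <<'E'
from h import *
fs=grab("side");ft=grab("top")
for n,f in(("side",fs),("top",ft)):
    for q in models.silhouettes("holder",n): print(n,np.round(q['extent']),round(q['confidence'],2),onz(f,*q['extent'][:2],.015))
    for k in("weight","small_holder"):
        for q in models.boxes_of(k,n)[:2]: print(k,np.round(q['extent']),round(q['confidence'],2))
E
```

```text
side [201. 192.  41.  32.] 0.87 [ 0.71490792 -0.03332212  0.015     ]
side [340. 174.  44.  35.] 0.84 [ 0.32634319 -0.1637728   0.015     ]
side [293. 177.  25.  -1.] 0.39 [ 0.46348522 -0.13206541  0.015     ]
weight [227. 236.  81. 138.] 0.71
weight [228. 206.  18.  72.] 0.52
small_holder [236. 162.  19.  19.] 0.69
top [310. 144.  41.  41.] 0.93 [ 0.71671162 -0.05014397  0.015     ]
top [352. 285.  46.  51.] 0.73 [ 0.32458474 -0.16557298  0.015     ]
top [359. 234.  31.  30.] 0.69 [ 0.46425719 -0.18706873  0.015     ]
small_holder [359. 171.  26.  26.] 0.67
```

Emit:
play_rows([
  [0.5,0,0.0],
  [0.2,0,-1],
  [0,0,-1],
  [0,0,-1],
  [0,0,-1],
  [0,0,-1],
  [0,0,-1],
  [0,0,-1],
], twist=[0,0,0,0,0,0,0,0])

```text
t: 9.82
eef_pos: [0.4942, -0.0532, 0.2046]
ee_rot: [3.142, 0.0, -1.583]
force: [-0.5, -0.2, -0.5]
width: 0.0396
gripper_force: 0.0
```

Emit:
play_rows([
  [0,0,-1],
  [0,0,-1],
  [0,0,-1],
  [0,0,-1],
  [0,0,-1],
  [0,0,-1],
  [-1,0,-1],
  [-1,0,-1],
], twist=[0,0,0,0,0,0,0,0])

```text
t: 10.82
eef_pos: [0.4948, -0.0028, 0.4045]
ee_rot: [3.141, 0.0, -1.584]
force: [0.9, 0.1, 0.3]
width: 0.0394
gripper_force: 0.0
```

Emit:
play_rows([
  [-1,0,0],
  [-1,0,0],
  [-1,-0.5,0],
  [-1,-0.5,0],
  [-1,0,0],
  [-1,0,0],
  [-1,0,0],
  [0,0,0],
], twist=[0,0,0,0,0,0,0,0])

```text
t: 11.82
eef_pos: [0.5228, 0.174, 0.4026]
ee_rot: [3.14, -0.001, -1.581]
force: [0.5, -0.1, 0.5]
width: 0.0396
gripper_force: 0.0
```

```bash
python3 - <<'E'
from h import *
f=grab("wrist");s=arm.get_state();print(s['eef_pos'],s['ee_rot'])
for n,X in dict(holder=(.495,.03,.02),bay=(.576,.16,0),knob=(.576,.16,.287),mouth=(.576,.08,0)).items(): print(n,np.round(proj(f,X)))
cv2.imwrite("pics/w2.png",cv2.resize(f['pixels'][:,:,::-1],(800,600),interpolation=cv2.INTER_CUBIC))
E
```

```text
[0.52274142 0.17313541 0.40284471] [ 3.14027091e+00 -1.11769351e-03 -1.58162676e+00]
holder [268.  74.]
bay [228. 143.]
knob [204. 171.]
mouth [227. 103.]
```

View pics/w2.png

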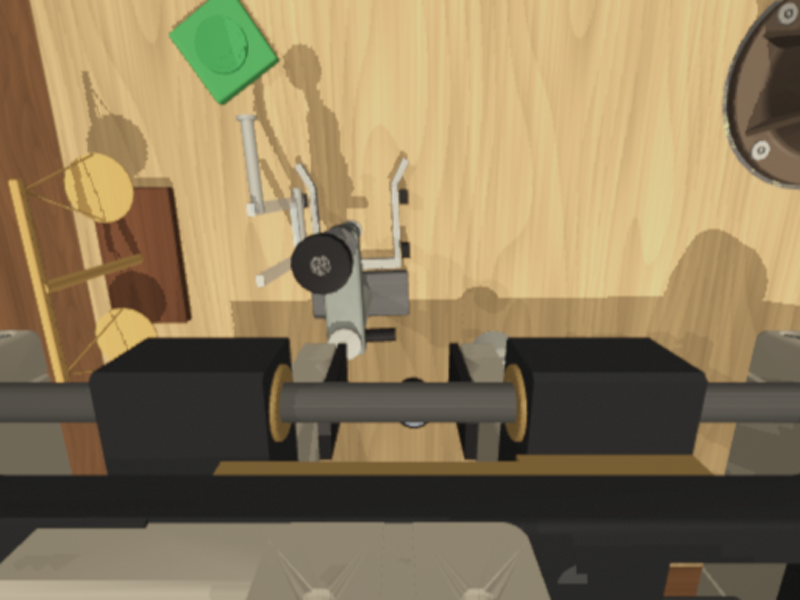

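The holder isn't in front of the gauge, so the push may have missed. I'll check with a top view.

```bash
python3 - <<'E'
from h import *
fs=grab("side");ft=grab("top")
a=ft['pixels'][120:320,220:400];b=fs['pixels'][110:310,190:370]
im=np.hstack([a,b])[:,:,::-1];cv2.imwrite("pics/c3.png",cv2.resize(im,(800,445),interpolation=cv2.INTER_CUBIC))
E
```

```text
(no output)
```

View pics/c3.png

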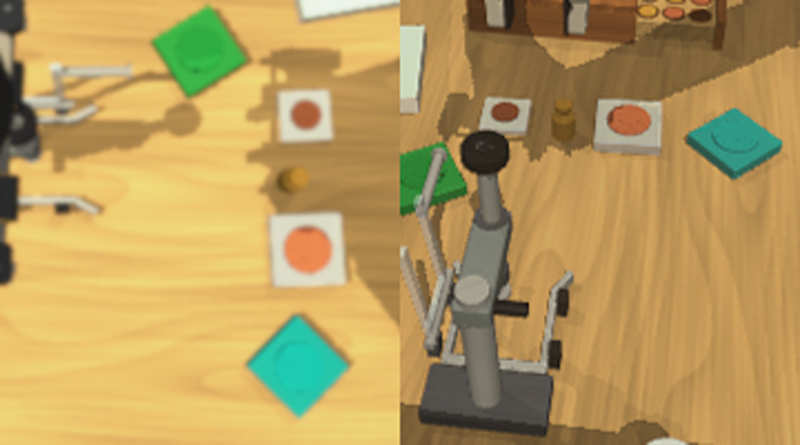

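The shot shows the holder exactly where it was, at (307,250) in the left half, so the fingertips passed over it. I'll get the gauge geometry from the last wrist view, then probe the tip height by touching the shelf.

```bash
python3 - <<'E'
from h import *
S=1.5625
f=grab("wrist");ft=grab("top");fs=grab("side")
W=lambda u,v,z:np.round(onz(f,u/S,v/S,z),4)
print("near flare",W(404,160,.016),"far",W(299,166,.016))
print("near bend",W(394,186,.016),"near rail end",W(397,258,.016))
a=W(394,186,.016);b=W(397,258,.016);print("yaw of gauge x rel +Y (deg, + = toward -X)",np.degrees(np.arctan2(-(b-a)[0],(b-a)[1])))
print("column top",W(344,345,.2),"arm end at .17:",W(350,228,.17))
print("knob tri",tri([(f,321/S,263/S),(ft,227.1,174.7)]),tri([(f,321/S,263/S),(fs,356/S,272/S)]))
print("handle knob tri",tri([(f,246/S,118/S),(fs,322/S,280/S)]),tri([(f,246/S,118/S),(ft,(716/6.6+170),(70/6+140))]))
print("handle root",tri([(f,252/S,210/S),(ft,(495/6.6+170),(65/6+140))]))
E
```

```text
near flare [0.5129 0.0787 0.016 ] far [0.6437 0.0841 0.016 ]
near bend [0.5258 0.1097 0.016 ] near rail end [0.5232 0.2015 0.016 ]
yaw of gauge x rel +Y (deg, + = toward -X) 1.6223225874978335
column top [0.5733 0.2503 0.2   ] arm end at .17: [0.5665 0.1448 0.17  ]
knob tri (array([0.5792995 , 0.16098364, 0.25887387]), np.float64(0.00026916660663316936)) (array([0.57606614, 0.15707457, 0.27977421]), np.float64(0.00027392300614705647))
handle knob tri (array([0.66302973, 0.04439006, 0.1458422 ]), np.float64(0.0011373977793916557)) (array([0.65710917, 0.04621075, 0.16034521]), np.float64(4.590819081990576e-05))
handle root (array([0.65069623, 0.12655367, 0.18814444]), np.float64(0.0006872483081042468))
```

Emit:
play_rows([
  [1,0.5,0],
  [1,0.5,0],
  [1,0.5,0],
  [1,0.5,0],
  [1,0.2,0],
  [1,0,0.5],
  [1,0,0.5],
  [1,0,0.5],
], twist=[0,0,0,0,0,0,0,0])

```text
t: 13.12
eef_pos: [0.464, -0.0289, 0.3662]
ee_rot: [-3.141, 0.0, -1.583]
force: [-0.3, -0.2, -1.2]
width: 0.039
gripper_force: 0.0
```

Emit:
play_rows([
  [1,0,0.5],
  [1,0,1],
  [1,0,1],
  [1,0,1],
  [1,0,1],
  [1,0,1],
  [1,0,1],
  [1,0,1],
], twist=[0,0,0,0,0,0,0,0])

```text
t: 14.12
eef_pos: [0.4615, -0.2287, 0.1784]
ee_rot: [-3.141, -0.0, -1.583]
force: [-0.3, 0.4, -1.1]
width: 0.0398
gripper_force: 0.0
```

Emit:
play_rows([
  [1,0,1],
  [1,0,1],
  [0.5,0,1],
  [0,0,1],
  [0,0,1],
  [0,0,1],
  [0,0,0.2],
  [0,0,0],
], twist=[0,0,0,0,0,0,0,0])

```text
t: 15.12
eef_pos: [0.4614, -0.2901, 0.0243]
ee_rot: [-3.142, -0.0, -1.583]
force: [0.9, -0.1, 0.5]
width: 0.0392
gripper_force: 0.0
```

Emit:
play_rows([
  [0,0,0.08],
  [0,0,0.08],
  [0,0,0.0],
], twist=[0,0,0])

```text
t: 15.5
eef_pos: [0.4618, -0.2897, 0.0201]
ee_rot: [-3.141, -0.0, -1.583]
force: [0.2, 0.1, 0.4]
width: 0.0397
gripper_force: 0.0
```

```bash
python3 - <<'E'
from h import *
f=grab("wrist");fs=grab("side");s=arm.get_state();print(s['eef_pos'],s['force'])
for n,X in dict(tip=(.4614,-.29,.003),tcp=(.4614,-.29,.022),hold=(.47,-.182,.02)).items(): print(n,proj(f,X),proj(fs,X))
print([(np.round(q['extent']),q['confidence']) for q in models.boxes_of("holder","side")])
a=fs['pixels'][60:260,190:430];b=f['pixels'][160:360,100:410]
cv2.imwrite("pics/c4.png",cv2.resize(np.hstack([a,b])[:,:,::-1],(800,291),interpolation=cv2.INTER_CUBIC))
E
```

```text
[ 0.46175303 -0.28966389  0.01996808] [-0.46464776  0.47707556 -0.43189221]
tip (np.float64(254.51663632934813), np.float64(214.13022590859816)) (np.float64(297.96168585059735), np.float64(146.28353441498834))
tcp (np.float64(254.50744863814796), np.float64(223.93713928031184)) (np.float64(298.33551706163223), np.float64(141.63698712895368))
hold (np.float64(245.25970690966787), np.float64(351.4230954867592)) (np.float64(292.3977786105282), np.float64(164.14034916753894))
[(array([294., 167.,  28.,  25.]), 0.97), (array([342., 175.,  42.,  34.]), 0.95), (array([203., 192.,  42.,  29.]), 0.56)]
```

View pics/c4.png

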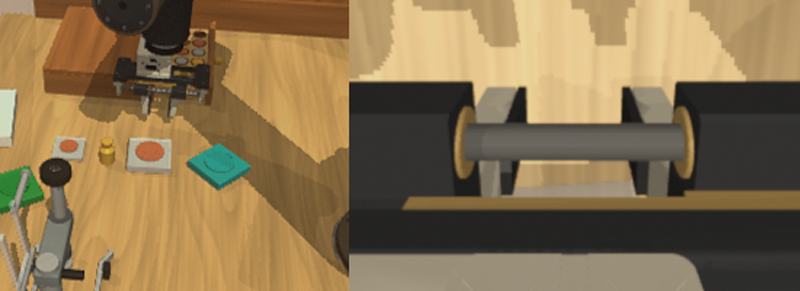

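The tips show about 7 px higher than they should. That puts them roughly 30 mm above the shelf, so I'll creep down and watch the force.

Emit:
play_rows([
  [0,0,0.16],
  [0,0,0.16],
  [0,0,0.0],
], twist=[0,0,0])

```text
t: 16.02
eef_pos: [0.4612, -0.2896, 0.0112]
ee_rot: [3.141, 0.0, -1.583]
force: [-0.3, 0.1, 0.8]
width: 0.0395
gripper_force: 0.0
```

Emit:
play_rows([
  [0,0,0.12],
  [0,0,0.08],
  [0,0,0.0],
], twist=[0,0,0])

```text
t: 16.4
eef_pos: [0.4615, -0.2896, 0.0066]
ee_rot: [3.141, 0.0, -1.583]
force: [0.3, -0.1, 0.3]
width: 0.0394
gripper_force: 0.0
```

Emit:
play_rows([
  [0,0,0.12],
  [0,0,0.08],
  [0,0,0.0],
], twist=[0,0,0])

```text
t: 16.77
eef_pos: [0.4615, -0.2896, 0.0016]
ee_rot: [3.141, 0.0, -1.583]
force: [0.1, -1.3, 0.8]
width: 0.0393
gripper_force: 0.0
```

Emit:
play_rows([
  [0,0,0.08],
  [0,0,0.08],
  [0,0,0.0],
], twist=[0,0,0])

```text
t: 17.15
eef_pos: [0.4615, -0.2896, -0.0024]
ee_rot: [3.141, 0.0, -1.583]
force: [-0.2, 0.3, -0.2]
width: 0.0393
gripper_force: 0.0
```

Emit:
play_rows([
  [0,0,0.08],
  [0,0,0.08],
  [0,0,0.0],
], twist=[0,0,0])

```text
t: 17.52
eef_pos: [0.4615, -0.2896, -0.0064]
ee_rot: [3.141, 0.0, -1.583]
force: [-0.7, -0.3, -0.1]
width: 0.0395
gripper_force: 0.0
```

Still no contact with the TCP reading below the shelf, so the reported pose differs from the real one. I'll measure the real fingertips in both fixed cameras.

```bash
python3 - <<'E'
from h import *
ft=grab("top");fs=grab("side");s=arm.get_state();p=s['eef_pos'];print(p,s['q'])
for z in(0,.02,.05): print(z,proj(fs,(p[0],p[1],z)),proj(ft,(p[0],p[1],z)))
a=fs['pixels'][90:190,250:383];b=ft['pixels'][180:280,345:478]
print(tuple(map(str,(ft['pixels'].shape,))))
cv2.imwrite("pics/c5.png",cv2.resize(np.vstack([a,b])[:,:,::-1],(399*2,600),interpolation=cv2.INTER_CUBIC)) if 0 else cv2.imwrite("pics/c5.png",cv2.resize(np.hstack([a,b])[:,:,::-1],(798,300),interpolation=cv2.INTER_CUBIC))
E
```

```text
[ 0.46162156 -0.28968666 -0.00627514] [-2.00777916e-01  3.85801590e-01 -5.26322241e-01  2.22485846e-05
 -6.58723213e-01  1.88739598e-01]
0 (np.float64(297.8268295914019), np.float64(147.0623696553278)) (np.float64(394.4420854810918), np.float64(235.8397087680362))
0.02 (np.float64(298.2183336320481), np.float64(142.18552423772908)) (np.float64(397.0359988203563), np.float64(235.72633939780545))
0.05 (np.float64(298.82330087236573), np.float64(134.6496333976996)) (np.float64(401.12320952365377), np.float64(235.54770409167588))
('(384, 512, 3)',)
```

View pics/c5.png

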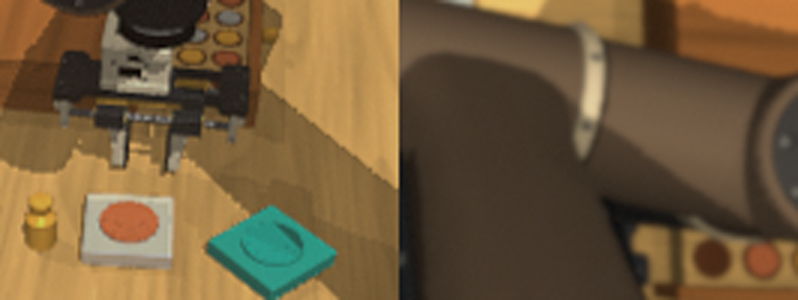

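In the side view the tips are at about (298,147), which is close to the shelf. The wrist picture agrees: the tips sit about 30 mm further back than stated. I'll find the exact offset by touching the shelf.

Emit:
play_rows([
  [0,0,0.1],
  [0,0,0],
], twist=[0,0])

```text
t: 17.88
eef_pos: [0.4615, -0.2896, -0.0089]
ee_rot: [3.141, 0.0, -1.583]
force: [-0.4, -0.6, -0.2]
width: 0.0395
gripper_force: 0.0
```

Emit:
play_rows([
  [0,0,0.08],
  [0,0,0],
], twist=[0,0])

```text
t: 18.12
eef_pos: [0.4615, -0.2896, -0.0109]
ee_rot: [3.141, 0.0, -1.583]
force: [-0.5, 0.4, 0.3]
width: 0.0395
gripper_force: 0.0
```

Emit:
play_rows([
  [0,0,0.08],
  [0,0,0],
], twist=[0,0])

```text
t: 18.38
eef_pos: [0.4615, -0.2896, -0.0129]
ee_rot: [3.141, 0.0, -1.583]
force: [0.8, 0.1, -0.3]
width: 0.0393
gripper_force: 0.0
```

Emit:
play_rows([
  [0,0,0.08],
  [0,0,0],
], twist=[0,0])

```text
t: 18.62
eef_pos: [0.4615, -0.2897, -0.0149]
ee_rot: [3.141, 0.0, -1.583]
force: [-0.8, 0.4, 0.4]
width: 0.0395
gripper_force: 0.0
```

Emit:
play_rows([
  [0,0,0.08],
  [0,0,0],
], twist=[0,0])

```text
t: 18.88
eef_pos: [0.4615, -0.2897, -0.0169]
ee_rot: [3.141, 0.0, -1.583]
force: [0.3, -0.3, 0.2]
width: 0.0396
gripper_force: 0.0
```

Emit:
play_rows([
  [0,0,0.08],
  [0,0,0],
], twist=[0,0])

```text
t: 19.12
eef_pos: [0.4618, -0.2897, -0.0175]
ee_rot: [-3.141, -0.0, -1.582]
force: [-3.7, 2.6, 14.4]
width: 0.0395
gripper_force: 7.1
```

The tips touch the shelf at a reported z of -0.017, so tip z = reported z + 0.017. I'll raise 9 mm and push.

Emit:
play_rows([
  [0,0,-0.36],
  [-0.9,-0.35,0],
  [-0.9,0,0],
  [-0.5,0,0],
  [-0.5,0,0],
  [-0.5,0,0],
  [-0.5,0,0],
  [-0.5,0,0],
], twist=[0,0,0,0,0,0,0,0])

```text
t: 20.12
eef_pos: [0.4717, -0.1816, -0.0097]
ee_rot: [-3.142, -0.0, -1.583]
force: [0.4, -1.5, 1.4]
width: 0.0392
gripper_force: 1.0
```

```bash
cat > where.py <<'E'
from h import *
for n in("side","top"):
    f=grab(n);hsv=cv2.cvtColor(f['pixels'],cv2.COLOR_RGB2HSV)
    m=((hsv[...,0]<12)&(hsv[...,1]>110)).astype(np.uint8)
    for q in models.boxes_of("holder",n):
        x,y,w,h=q['extent'];r=max(w,h)/2;k=np.zeros_like(m);sl=(slice(int(max(0,y-r)),int(y+r)+1),slice(int(max(0,x-r)),int(x+r)+1));k[sl]=m[sl];M=cv2.moments(k,True)
        if M['m00']>60: print(n,M['m00'],np.round(onz(f,M['m10']/M['m00'],M['m01']/M['m00'],.024),4),round(q['confidence'],2))
E
python3 where.py
```

```text
side 227.0 [ 0.4732 -0.1231  0.024 ] 0.59
```

Emit:
play_rows([
  [-0.5,0,0],
  [-0.5,0,0],
  [-0.5,-0.06,0],
  [-0.5,-0.12,0],
  [-0.5,-0.12,0],
  [-0.5,-0.12,0],
  [-0.5,-0.12,0],
  [-0.5,-0.12,0],
], twist=[0,0,0,0,0,0,0,0])

```text
t: 21.32
eef_pos: [0.4896, -0.0816, -0.0098]
ee_rot: [3.142, -0.0, -1.583]
force: [-0.7, -1.7, -0.3]
width: 0.0394
gripper_force: 0.5
```

Emit:
play_rows([
  [-0.5,-0.12,0],
  [-0.5,-0.12,0],
  [-0.3,-0.05,0],
  [-0.1,0,0],
  [0.5,0,0],
  [0.6,0,0],
], twist=[0,0,0,0,0,0])

```text
t: 22.08
eef_pos: [0.4966, -0.076, -0.0097]
ee_rot: [3.142, 0.0, -1.583]
force: [-0.2, -0.5, 0.6]
width: 0.0389
gripper_force: 0.0
```

```bash
python3 where.py; python3 - <<'E'
from h import *
f=grab("top")
for q in models.silhouettes("holder","top"):
    c=max(cv2.findContours(q['pixels'].astype(np.uint8),0,2)[0],key=cv2.contourArea)[:,0,:]
    print(cv2.minAreaRect(np.array([onz(f,a,b,.02)[:2]*1000 for a,b in c],dtype=np.float32)),round(q['confidence'],2))
E
```

```text
side 293.0 [0.4989 0.0112 0.024 ] 0.88
((326.6654968261719, -169.8950653076172), (93.86900329589844, 89.09627532958984), 46.269710540771484) 0.88
((717.7042236328125, -46.718597412109375), (92.8969955444336, 92.2259750366211), 33.75674819946289) 0.88
((670.9251098632812, 106.96663665771484), (55.269290924072266, 136.6690216064453), 1.1872514486312866) 0.22
```

Emit:
play_rows([
  [0,0,-1],
  [0,0.7,-1],
  [-0.9,0.7,0],
  [-0.9,0.7,0],
  [-0.9,0.6,0],
  [-0.8,0,0],
  [0,0,0],
  [0,0,0],
], twist=[0,0,0,1,1,1,1,1])

```text
t: 23.38
eef_pos: [0.4397, 0.0147, 0.0403]
ee_rot: [-3.142, 0.0, -2.337]
force: [-0.6, 0.4, 0.1]
width: 0.0392
gripper_force: 0.0
```

Emit:
play_rows([
  [0,0,0],
  [0,0,0],
  [0,0,0],
  [0,0,0],
  [0,0,0],
  [0,0,0],
], twist=[1,1,1,1,1,0.4])

```text
t: 24.12
eef_pos: [0.4397, 0.0144, 0.0403]
ee_rot: [3.141, 0.0, 3.137]
force: [0.3, 0.2, -0.3]
width: 0.0395
gripper_force: 0.0
```

Emit:
play_rows([
  [0.5,-0.1,0],
  [0,0,1],
  [0,0,1],
  [-0.4,0,0],
  [-0.4,0,0],
  [-0.4,0,0],
  [-0.4,0,0],
  [-0.4,0,0],
], twist=[0,0,0,0,0,0,0,0])

```text
t: 25.12
eef_pos: [0.4779, 0.0116, -0.0094]
ee_rot: [3.141, 0.0, 3.14]
force: [-1.7, 0.6, 0.4]
width: 0.0394
gripper_force: 1.0
```

Emit:
play_rows([
  [-0.4,0,0],
  [-0.4,0,0],
  [-0.4,0,0],
  [-0.3,0,0],
  [-0.2,0,0],
  [0,0,0],
], twist=[0,0,0,0,0,0])

```text
t: 25.88
eef_pos: [0.5203, 0.0117, -0.0098]
ee_rot: [3.141, 0.001, 3.14]
force: [-0.2, 0.1, -0.6]
width: 0.0395
gripper_force: 0.0
```

```bash
python3 where.py
```

```text
side 120.0 [0.5849 0.0076 0.024 ] 0.81
side 96.0 [0.5869 0.0113 0.024 ] 0.35
```

Emit:
play_rows([
  [0.3,0,0],
  [0,0,-1],
  [0,0,-1],
  [0,-1,0],
  [-0.8,-1,0],
  [-0.9,-1,0],
  [-0.9,-0.8,0],
  [0,0,0],
], twist=[0,0,0,0,0,0,0,0])

```text
t: 27.08
eef_pos: [0.5777, -0.0845, 0.04]
ee_rot: [-3.141, 0.0, 3.139]
force: [-0.5, -0.3, -0.5]
width: 0.0392
gripper_force: 0.0
```

```bash
python3 where.py; python3 - <<'E'
from h import *
f=grab("side")
for q in models.silhouettes("holder","side"):
    print(np.round(q['extent']),round(q['confidence'],2),onz(f,*q['extent'][:2],.012))
E
```

```text
side 256.0 [0.5728 0.0108 0.024 ] 0.63
[202. 191.  39.  26.] 0.98 [ 0.71484356 -0.04146853  0.012     ]
[252. 210.  28.  30.] 0.72 [0.56177709 0.01009343 0.012     ]
[340. 173.  41.  36.] 0.59 [ 0.32597476 -0.1705427   0.012     ]
[227. 205.  26.  78.] 0.23 [0.63053716 0.00145563 0.012     ]
```

Emit:
play_rows([
  [0.15,0,1],
  [0,0,1],
  [0,0.4,0],
  [0,0.4,0],
  [0,0.4,0],
  [0,0.4,0],
  [0,0.4,0],
  [0,0.4,0],
], twist=[0,0,0,0,0,0,0,0])

```text
t: 28.38
eef_pos: [0.5736, -0.0228, -0.0095]
ee_rot: [3.142, 0.0, 3.14]
force: [-0.5, -1.2, 1.6]
width: 0.0397
gripper_force: 0.9
```

Emit:
play_rows([
  [0,0.4,0],
  [0,0.4,0],
  [0,0.4,0],
  [0,0.3,0],
  [0,0,0],
], twist=[0,0,0,0,0])

```text
t: 29.0
eef_pos: [0.5735, 0.0148, -0.0098]
ee_rot: [3.141, 0.0, 3.141]
force: [-0.1, -0.0, 0.6]
width: 0.0391
gripper_force: 0.0
```

```bash
python3 where.py; python3 - <<'E'
from h import *
f=grab("side")
for q in models.silhouettes("holder","side"):
    print(np.round(q['extent']),round(q['confidence'],2),onz(f,*q['extent'][:2],.012))
E
```

```text
side 199.0 [0.5664 0.0948 0.024 ] 0.84
side 199.0 [0.5664 0.0948 0.024 ] 0.17
[340. 175.  42.  34.] 0.92 [ 0.3267741  -0.16172479  0.012     ]
[248. 236.  20.  32.] 0.81 [0.55492458 0.09800377 0.012     ]
[202. 192.  44.  33.] 0.66 [ 0.71156454 -0.03794776  0.012     ]
```

Emit:
play_rows([
  [0,-0.7,0],
  [0.2,-0.6,0],
], twist=[0,0])

```text
t: 29.55
eef_pos: [0.5683, -0.0196, -0.0098]
ee_rot: [-3.142, -0.0, 3.14]
force: [0.7, 1.0, -0.2]
width: 0.0393
gripper_force: 0.0
```

Emit:
play_rows([
  [0,0,0],
  [0,0,0],
  [0,0,0],
  [0,0,0],
  [0,0,0],
], twist=[-1,-1,-1,-0.5,0], fingers=1)

```text
t: 30.18
eef_pos: [0.568, -0.0194, -0.0097]
ee_rot: [3.141, -0.0, -2.619]
force: [0.6, -0.2, -0.7]
width: 0.0837
gripper_force: 0.0
```

Emit:
play_rows([
  [-0.19,0.35,0],
  [-0.19,0.35,0],
  [-0.19,0.35,0],
  [-0.19,0.35,0],
  [-0.19,0.35,0],
  [0,0,0],
], twist=[0,0,0,0,0,0])

```text
t: 30.92
eef_pos: [0.5677, 0.0326, -0.0096]
ee_rot: [-3.142, 0.001, -2.617]
force: [-0.9, -0.2, -0.4]
width: 0.0874
gripper_force: 0.0
```

Emit:
play_rows([
  [-0.19,0.35,0],
  [-0.1,0.18,0],
  [-0.08,0.14,0],
  [0,0,0],
], twist=[0,0,0,0])

```text
t: 31.42
eef_pos: [0.567, 0.0509, -0.0097]
ee_rot: [3.142, 0.001, -2.618]
force: [0.6, -0.6, 0.4]
width: 0.0876
gripper_force: 0.2
```

Emit:
play_rows([
  [-0.06,0.1,0],
  [-0.03,0.05,0],
  [0,0,0],
], twist=[0,0,0])

```text
t: 31.8
eef_pos: [0.5666, 0.0548, -0.0098]
ee_rot: [3.142, -0.0, -2.618]
force: [-0.5, -2.5, 1.7]
width: 0.0878
gripper_force: 1.0
```

Emit:
play_rows([
  [-0.03,0.05,0],
  [-0.03,0.05,0],
], twist=[0,0])

```text
t: 32.05
eef_pos: [0.5666, 0.0576, -0.0098]
ee_rot: [-3.142, -0.001, -2.618]
force: [-1.2, -3.0, 0.9]
width: 0.0879
gripper_force: 2.0
```

Emit:
play_rows([
  [-0.03,0.05,0],
  [-0.03,0.05,0],
], twist=[0,0])

```text
t: 32.3
eef_pos: [0.5664, 0.0586, -0.0097]
ee_rot: [-3.14, -0.003, -2.617]
force: [2.2, -19.1, 3.1]
width: 0.0876
gripper_force: 9.3
```

The holder is home against the end stop (19 N at contact). I'll back off, rise and turn for the guard.

Emit:
play_rows([
  [0.5,-0.87,0],
  [0.5,-0.87,0],
  [0.5,-0.87,-0.5],
  [0,0,-1],
  [0,0,-1],
  [0,0,-1],
  [0,0,-1],
  [0,0,-1],
], twist=[0,0,0,0,-1,-1,-1,-1])

```text
t: 33.3
eef_pos: [0.5677, -0.014, 0.1288]
ee_rot: [-3.141, 0.001, -2.013]
force: [-0.3, 0.0, -0.4]
width: 0.0879
gripper_force: 0.0
```

Emit:
play_rows([
  [0,0,-1],
  [0,0,-1],
  [0,0,-1],
  [0,0,0],
], twist=[-1,-1,-1,0], fingers=0)

```text
t: 33.8
eef_pos: [0.5689, -0.0138, 0.2052]
ee_rot: [-3.136, 0.002, -1.566]
force: [-0.0, -0.1, -0.5]
width: 0.0531
gripper_force: 0.0
```

```bash
python3 where.py; python3 - <<'E'
from h import *
S=1.5625
fs=grab("side");ft=grab("top")
for n,f in(("side",fs),("top",ft)):
    for k in("holder","guard","small_holder","weight"):
        for q in models.silhouettes(k,n)[:3]:
            ys,xs=np.nonzero(q['pixels']);print(n,k,np.round(q['extent']),round(q['confidence'],2))
            if k=="holder": 
                c=max(cv2.findContours(q['pixels'].astype(np.uint8),0,2)[0],key=cv2.contourArea)[:,0,:]
                print(np.round(cv2.minAreaRect(np.array([onz(f,a,b,.02)[:2]*1000 for a,b in c],dtype=np.float32))[0]))
E
```

```text
side 152.0 [0.5658 0.167  0.024 ] 0.67
side holder [236. 255.  40.  34.] 0.89
[556. 162.]
side holder [202. 190.  40.  31.] 0.86
[745. -38.]
side holder [340. 175.  43.  34.] 0.67
[ 330. -160.]
side guard [200. 222.  25.  91.] 0.66
side guard [226. 206.  24.  78.] 0.65
side small_holder [238. 163.  25.  22.] 0.72
side weight [262. 165.  11.  19.] 0.55
side weight [239. 163.  20.  21.] 0.48
top holder [352. 287.  45.  46.] 0.62
[ 327. -169.]
top small_holder [361. 175.  15.  12.] 0.53
top weight [352. 201.  13.   9.] 0.44
```

Emit:
play_rows([
  [0,-0.9,0],
  [-0.5,-0.9,0],
  [-0.7,-0.9,0],
  [-0.7,-0.9,0],
  [-0.7,-0.9,0],
  [-0.6,-0.9,0],
  [0,0,0],
], twist=[0,0,0,0,0,0,0])

```text
t: 35.38
eef_pos: [0.7027, 0.0667, 0.2016]
ee_rot: [3.141, -0.0, -1.567]
force: [0.4, -0.4, 1.1]
width: 0.0004
gripper_force: 0.0
```

Emit:
play_rows([
  [0,0,1],
  [0,0,1],
  [0,0,1],
  [0,0,0.5],
  [0,0,0],
], twist=[0,0,0,0,0])

```text
t: 36.0
eef_pos: [0.7012, 0.0654, 0.1147]
ee_rot: [3.14, -0.001, -1.568]
force: [-0.0, -0.9, -0.5]
width: 0.0005
gripper_force: 0.0
```

Emit:
play_rows([
  [0,0.4,0],
  [0,0.4,0],
  [0,0.4,0],
  [0,0.4,0],
  [0,0.4,0.1],
  [0,0.4,0.1],
  [0,0,0],
], twist=[0,0,0,0,0,0,0])

```text
t: 36.88
eef_pos: [0.6405, 0.0656, 0.1098]
ee_rot: [3.14, -0.0, -1.568]
force: [0.7, -0.3, 0.5]
width: 0.0001
gripper_force: 0.0
```

Emit:
play_rows([
  [0,0.4,0.15],
  [0,0.4,0.15],
  [0,0.4,0.15],
  [0,0.4,0.2],
  [0,0.3,0.2],
  [0,0,0],
], twist=[0,0,0,0,0,0])

```text
t: 37.62
eef_pos: [0.5931, 0.0653, 0.0885]
ee_rot: [3.14, -0.0, -1.568]
force: [-0.4, -0.4, 0.2]
width: 0.0003
gripper_force: 0.0
```

```bash
python3 - <<'E'
from h import *
for n in("side","top"):
    f=grab(n)
    for k in("guard","guard_handle"):
        for q in models.silhouettes(k,n)[:2]: print(n,k,np.round(q['extent']),round(q['confidence'],2))
    for a in(1.68,.9,.7,0):
        X=(.648-.118*np.cos(a)+.002*np.sin(a),.048,.032+.118*np.sin(a)+.002*np.cos(a));print(a,np.round(proj(f,X)))
E
```

```text
side guard [225. 228.  51.  80.] 0.72
side guard [227. 208.  24.  76.] 0.53
side guard_handle [226. 228.  47.  73.] 0.61
1.68 [206. 179.]
0.9 [242. 190.]
0.7 [249. 195.]
0 [261. 217.]
top guard [249. 189.  11.   8.] 0.63
1.68 [278. 150.]
0.9 [277. 186.]
0.7 [276. 194.]
0 [275. 208.]
```

Emit:
play_rows([
  [0,-0.3,0],
  [0,0,-0.6],
  [0,0,-0.6],
  [0,0.7,0],
  [0,0.8,0],
  [0,0,0],
], twist=[0,0,0,0,0,0])

```text
t: 38.67
eef_pos: [0.5638, 0.0655, 0.1206]
ee_rot: [-3.14, 0.001, -1.567]
force: [0.8, 0.4, -0.6]
width: 0.0009
gripper_force: 0.0
```

Emit:
play_rows([
  [0,0,0.4],
  [0,0.2,0.4],
  [0,0.25,0.4],
  [0,0.2,0.4],
  [0,0.15,0.4],
  [0,0.1,0.4],
  [0,0.1,0.35],
  [0,0.0,0.25],
], twist=[0,0,0,0,0,0,0,0])

```text
t: 39.67
eef_pos: [0.5391, 0.0652, 0.0432]
ee_rot: [3.141, -0.0, -1.568]
force: [-1.2, -0.2, 0.4]
width: 0.0006
gripper_force: 0.8
```

Emit:
play_rows([
  [0,0.1,0.15],
  [0,0.05,0.15],
  [0,0,0.15],
  [0,0,0.15],
  [0,0,0],
], twist=[0,0,0,0,0])

```text
t: 40.3
eef_pos: [0.5354, 0.0652, 0.0287]
ee_rot: [3.141, -0.0, -1.568]
force: [0.2, 0.4, 0.4]
width: 0.0003
gripper_force: 0.0
```

Emit:
play_rows([
  [0,0,0.08],
  [0,0,0.08],
  [0,0,0],
], twist=[0,0,0])

```text
t: 40.67
eef_pos: [0.5356, 0.0653, 0.0249]
ee_rot: [3.142, -0.0, -1.568]
force: [-0.1, -0.6, 0.2]
width: 0.0004
gripper_force: 0.0
```

Emit:
play_rows([
  [0,0,0.08],
  [0,0,0],
], twist=[0,0])

```text
t: 40.92
eef_pos: [0.5356, 0.0653, 0.0229]
ee_rot: [3.142, 0.0, -1.568]
force: [-0.4, 0.1, -0.8]
width: 0.0
gripper_force: 0.0
```

Emit:
play_rows([
  [0,0,0.06],
  [0,0,0],
], twist=[0,0])

```text
t: 41.18
eef_pos: [0.5357, 0.0653, 0.0218]
ee_rot: [-3.141, -0.0, -1.568]
force: [-0.4, -0.3, 4.1]
width: 0.0004
gripper_force: 1.7
```

Emit:
play_rows([
  [0,0,0.06],
  [0,0,0],
], twist=[0,0])

```text
t: 41.42
eef_pos: [0.5359, 0.0653, 0.0213]
ee_rot: [-3.141, -0.0, -1.567]
force: [-4.6, 0.2, 14.5]
width: 0.0004
gripper_force: 7.1
```

The guard is down on its rests (stiff contact at tip z of about 39 mm). Next is the knob.

Emit:
play_rows([
  [0,0,-0.2],
  [0,0,-0.8],
  [0,0,-1],
  [0,0,-1],
  [0,0,-1],
  [0,0,-1],
  [0,0,-1],
  [0,0,-1],
], twist=[0,0,0,0,0,0,0,0])

```text
t: 42.42
eef_pos: [0.5353, 0.0652, 0.1956]
ee_rot: [3.141, 0.0, -1.568]
force: [1.0, 0.6, -0.8]
width: 0.0004
gripper_force: 0.0
```

Emit:
play_rows([
  [0,0,-1],
  [0,0,-1],
  [0,0,-1],
  [0,0,-1],
  [0,0,-1],
  [0,-0.3,0],
  [0,0,0],
], twist=[0,0,0,0,0,0,0])

```text
t: 43.3
eef_pos: [0.543, 0.0653, 0.319]
ee_rot: [3.14, -0.0, -1.568]
force: [-0.6, 0.3, 0.3]
width: 0.0006
gripper_force: 0.0
```

```bash
python3 where.py; python3 - <<'E'
from h import *
F={n:grab(n) for n in("side","top")}
for n,f in F.items():
    for k in("guard","knob_top","holder"):
        for q in models.silhouettes(k,n)[:3]: print(n,k,np.round(q['extent']),round(q['confidence'],2))
    # dark knob blob
    u,v=proj(f,(.577,.163,.287));print(n,"pred knob",u,v)
    g=f['pixels'].max(2)<60;k=np.zeros(g.shape,np.uint8);sl=(slice(int(v)-12,int(v)+13),slice(int(u)-14,int(u)+15));k[sl]=g[sl]
    ys,xs=np.nonzero(k);print("dark",xs.mean(),ys.mean(),xs.min(),xs.max(),ys.min(),ys.max(),len(xs))
E
```

```text
side 130.0 [0.5652 0.1634 0.024 ] 0.6
side 130.0 [0.5652 0.1634 0.024 ] 0.16
side guard [234. 241.  67.  57.] 0.77
side knob_top [227. 208.  20.  74.] 0.74
side knob_top [235. 238.  76. 135.] 0.66
side holder [339. 173.  44.  35.] 0.67
side holder [202. 192.  39.  30.] 0.58
side holder [236. 258.  44.  30.] 0.57
side pred knob 226.578970140985 173.40103647278528
dark 227.97472924187727 177.74729241877256 218 238 169 185 277
top guard [251. 206.  60.  14.] 0.59
top holder [239. 206.   9.   1.] 0.65
top holder [351. 287.  45.  47.] 0.64
top pred knob 224.8432490112507 173.21070262631773<stdin>:9: RuntimeWarning: Mean of empty slice.
  ret = ret.dtype.type(ret / rcount)
Traceback (most recent call last):
ValueError: zero-size array to reduction operation minimum which has no identity
```

Emit:
play_rows([
  [-1,-0.4,0],
  [-1,-0.4,0],
  [-1,-0.4,0],
  [-0.8,-0.15,0],
  [0,0,0.7],
  [0,0,0.7],
  [0,0,0],
], twist=[0,0,0,0,0,0,0])

```text
t: 44.78
eef_pos: [0.5753, 0.1595, 0.2828]
ee_rot: [3.138, -0.002, -1.568]
force: [0.8, 0.3, 0.3]
width: 0.0003
gripper_force: 0.0
```

Emit:
play_rows([
  [0,0,0.2],
  [0,0,0.1],
  [0,0,0],
], twist=[0,0,0])

```text
t: 45.15
eef_pos: [0.5766, 0.1602, 0.2777]
ee_rot: [-3.141, 0.0, -1.568]
force: [0.6, -0.6, 0.2]
width: 0.0007
gripper_force: 0.0
```

Emit:
play_rows([
  [0,0,0.1],
  [0,0,0.1],
  [0,0,0],
], twist=[0,0,0])

```text
t: 45.52
eef_pos: [0.5764, 0.1603, 0.2722]
ee_rot: [3.141, -0.0, -1.568]
force: [-0.4, 0.3, -0.7]
width: -0.0002
gripper_force: 0.0
```

Emit:
play_rows([
  [0,0,0.06],
  [0,0,0],
], twist=[0,0])

```text
t: 45.78
eef_pos: [0.5765, 0.1604, 0.2709]
ee_rot: [3.141, -0.0, -1.568]
force: [-0.4, -0.0, 0.2]
width: 0.0003
gripper_force: 0.0
```

Emit:
play_rows([
  [0,0,0.06],
  [0,0,0],
], twist=[0,0])

```text
t: 46.02
eef_pos: [0.5765, 0.1604, 0.2693]
ee_rot: [3.141, -0.0, -1.568]
force: [-0.9, -0.2, 0.1]
width: 0.0004
gripper_force: 0.0
```

Emit:
play_rows([
  [0,0,0.06],
  [0,0,0],
], twist=[0,0])

```text
t: 46.28
eef_pos: [0.5765, 0.1604, 0.2678]
ee_rot: [3.141, -0.0, -1.568]
force: [-0.9, 0.6, 0.3]
width: 0.0006
gripper_force: 0.0
```

Emit:
play_rows([
  [0,0,0.08],
  [0,0,0],
], twist=[0,0])

```text
t: 46.52
eef_pos: [0.5764, 0.1604, 0.2658]
ee_rot: [3.141, -0.0, -1.568]
force: [-0.4, 0.2, -0.1]
width: 0.0005
gripper_force: 0.0
```

Emit:
play_rows([
  [0,0,0.08],
  [0,0,0],
], twist=[0,0])

```text
t: 46.78
eef_pos: [0.5765, 0.1604, 0.2638]
ee_rot: [3.141, -0.0, -1.568]
force: [0.2, -0.5, 0.2]
width: 0.0003
gripper_force: 0.0
```

Emit:
play_rows([
  [0,0,0.08],
  [0,0,0],
], twist=[0,0])

```text
t: 47.02
eef_pos: [0.5766, 0.1604, 0.2623]
ee_rot: [-3.141, 0.0, -1.568]
force: [-0.5, 0.3, 2.3]
width: 0.0002
gripper_force: 1.2
```

Contact is at tip z = 0.280, which agrees with the camera's 0.280–0.281. The head therefore starts about 7 mm down. I'll press towards a knob height of 0.228 and watch for the spring's onset.

Emit:
play_rows([
  [0,0,0.3],
  [0,0,0.3],
  [0,0,0.3],
  [0,0,0.3],
], twist=[0,0,0,0])

```text
t: 47.52
eef_pos: [0.5768, 0.1604, 0.2317]
ee_rot: [-3.141, 0.0, -1.568]
force: [-0.4, 0.1, 4.7]
width: 0.0004
gripper_force: 2.4
```

Emit:
play_rows([
  [0,0,0.12],
], twist=[0])

```text
t: 47.65
eef_pos: [0.5768, 0.1604, 0.2285]
ee_rot: [-3.141, -0.0, -1.568]
force: [0.2, 0.1, 4.0]
width: 0.0009
gripper_force: 2.1
```

Emit:
play_rows([
  [0,0,0.12],
], twist=[0])

```text
t: 47.78
eef_pos: [0.5768, 0.1604, 0.2259]
ee_rot: [-3.141, -0.0, -1.568]
force: [1.3, -0.9, 4.5]
width: 0.0003
gripper_force: 2.2
```

Emit:
play_rows([
  [0,0,0.08],
], twist=[0])

```text
t: 47.9
eef_pos: [0.5768, 0.1605, 0.224]
ee_rot: [-3.141, 0.0, -1.568]
force: [1.1, -0.8, 3.9]
width: 0.0003
gripper_force: 2.1
```

Emit:
play_rows([
  [0,0,0.08],
], twist=[0])

```text
t: 48.02
eef_pos: [0.5768, 0.1604, 0.2221]
ee_rot: [-3.141, 0.0, -1.568]
force: [1.3, -0.6, 3.8]
width: 0.0001
gripper_force: 2.1
```

Emit:
play_rows([
  [0,0,0.08],
], twist=[0])

```text
t: 48.15
eef_pos: [0.5768, 0.1604, 0.2201]
ee_rot: [-3.141, 0.0, -1.568]
force: [2.6, 0.6, 3.6]
width: 0.0006
gripper_force: 2.1
```

Emit:
play_rows([
  [0,0,0.08],
], twist=[0])

```text
t: 48.28
eef_pos: [0.5768, 0.1605, 0.2181]
ee_rot: [-3.141, 0.0, -1.568]
force: [1.4, -0.1, 7.0]
width: 0.0005
gripper_force: 3.3
```

Emit:
play_rows([
  [0,0,0.08],
], twist=[0])

```text
t: 48.4
eef_pos: [0.5768, 0.1605, 0.2164]
ee_rot: [-3.141, 0.0, -1.568]
force: [1.2, -0.9, 6.5]
width: 0.0002
gripper_force: 3.4
```

Emit:
play_rows([
  [0,0,0.08],
], twist=[0])

```text
t: 48.52
eef_pos: [0.5768, 0.1605, 0.2145]
ee_rot: [-3.141, 0.0, -1.568]
force: [0.4, -0.7, 7.8]
width: 0.0002
gripper_force: 3.6
```

The spring's onset is at about 0.219, as predicted. 3.7 mm more gives 8 mm.

Emit:
play_rows([
  [0,0,0.08],
  [0,0,0.06],
  [0,0,0],
], twist=[0,0,0])

```text
t: 48.9
eef_pos: [0.5768, 0.1605, 0.2109]
ee_rot: [-3.141, 0.0, -1.568]
force: [1.4, -0.3, 6.1]
width: 0.0007
gripper_force: 3.0
```

Now I'll rise off and check everything.

Emit:
play_rows([
  [0,0,-0.2],
  [0,0,-0.8],
  [0,0,-1],
  [0,0,-1],
  [0,0,-1],
  [1,0,-1],
  [1,0,0],
  [1,0,0],
], twist=[0,0,0,0,0,0,0,0])

```text
t: 49.9
eef_pos: [0.576, 0.085, 0.335]
ee_rot: [3.14, 0.0, -1.568]
force: [0.1, 0.2, -1.2]
width: 0.0008
gripper_force: 0.0
```

Emit:
play_rows([
  [1,0,0],
  [1,0,0],
  [1,0,0],
  [1,0,0],
  [1,0,0],
  [1,0,0],
  [0,0,0],
  [0,0,0],
], twist=[0,0,0,0,0,0,0,0])

```text
t: 50.9
eef_pos: [0.5769, -0.0642, 0.335]
ee_rot: [3.14, 0.0, -1.568]
force: [0.3, 0.3, 1.1]
width: 0.0004
gripper_force: 0.0
```

```bash
python3 where.py; python3 - <<'E'
from h import *
fs=grab("side");ft=grab("top")
for n,f in(("side",fs),("top",ft)): print(n,"knob .228",proj(f,(.577,.162,.228)),"holder corners",[np.round(proj(f,(x,y,.02))).tolist() for x in(.532,.622) for y in(.119,.209)])
a=fs['pixels'][155:285,180:310];b=ft['pixels'][130:260,180:310]
cv2.imwrite("pics/end.png",cv2.resize(np.hstack([a,b])[:,:,::-1],(800,400),interpolation=cv2.INTER_CUBIC))
E
```

```text
side 81.0 [0.5601 0.1649 0.024 ] 0.88
side knob .228 (np.float64(228.79874448820811), np.float64(194.37784493819095)) holder corners [[256.0, 242.0], [250.0, 273.0], [221.0, 238.0], [212.0, 268.0]]
top knob .228 (np.float64(227.9073201884202), np.float64(178.0428883930497)) holder corners [[250.0, 207.0], [217.0, 206.0], [250.0, 175.0], [219.0, 175.0]]
```

View pics/end.png

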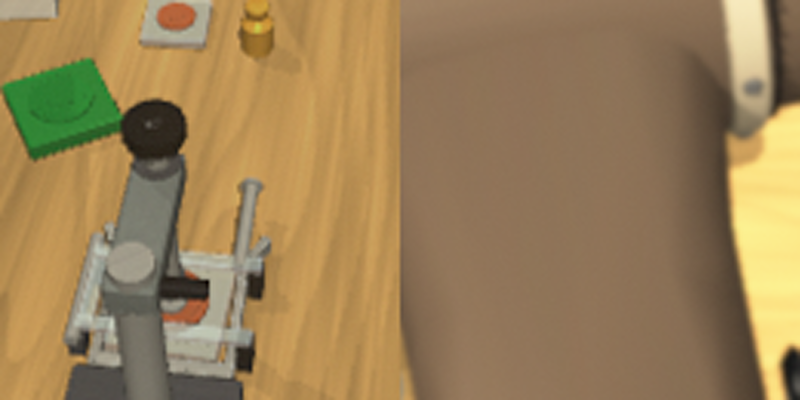

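The last picture shows the holder home in the bay, with its medal at (185,300). The guard lies level on its rests and the knob is down at (154,128). The small holder and weight stand where they were, so I'm handing the job in.

```bash
python3 -c "
from station import arm
print(arm.job_done())"
```

```text
the job is handed in; nothing more can be done
None
```

The job is handed in at about 51 s, with no verdict returned: the larger holder is home against the stop, the guard is down on its rests, the sprung foot is pushed back about 8 mm on the medal, and the arm is clear of everything.

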